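Set the flip tags of the dropper-bottle stock bins

ROBOT

A 7-joint arm with a two-finger parallel gripper is mounted at the origin on a cart in front of the work surface, level with it; the furniture and walls round the work are solid. World frame = base frame: x ahead of the robot, y to its left, z up, the work surface at z = 0. Lengths are in mm, angles in degrees, forces in N, time in s.
With the tool pointing down it reaches from about 400 to 900 mm from the base axis. Payload 5.5 kg.
Tool frame: the origin (TCP) lies at the very end of the fingers, on their centre line; the grasp point (between the pads) lies grasp_offset behind it (grasp_offset is the distance from the TCP to the grasp point, in mm); z points along the fingers, x is the direction in which the jaws open and shut, and the axes are right-handed (so a half turn about z gives the same grasp; the last joint's range is limited). The gripper opens to 92 mm and grips with 3 to 60 N. Pads are 19 mm wide; open, the fingers measure 130 mm over their backs; the gripper's body (75 mm by 190 mm) begins 47 mm behind the grasp point.
Start: joints at [92.315, 28.699, -24.465, 88.831, 12.651, 65.22, -12.049], TCP at [143.66, -633.926, 195.629] pointing down, gripper open.
Joint ranges: [-164.97, 164.97], [-17.58, 116.51], [-87.97, 89.64], [11.32, 138.91], [-80.73, 260.73], [10.89, 115.49], [-147.41, 147.41]. Speed limits (degrees/s): [147.25, 147.25, 180, 180, 180, 180, 180].

INTERFACE

Orientations are given as [roll, pitch, yaw] about the fixed x, y, z axes, in that order (R = Rz(yaw) Ry(pitch) Rx(roll)).
In Python, from cell import * gives the robot as it stands. The module is installed in compiled form; this text tells all that it offers.
- The arm moves only by the tool drive_tool, never from a script. Its argument "series" is a list of rows, each an object with "xyz": the shift along the tool's x, y, z in m, a list of three; "rot": the turn, a rotation vector about the tool's x, y, z in rad, a list of three. In form: [{"xyz": [tx, ty, tz], "rot": [wx, wy, wz]}, ...]. A call has 1 to 10 rows; each row is the pose to reach, as a shift and turn from the pose commanded when the call began, along the tool's axes at that moment; what a row does not reach only later rows make up. A row lasts 1/12 s, in which the tool goes at most 41.7 mm and 7.16 degrees, less where a joint would pass 70% of its speed; a pose out of reach is approached as far as the arm can. A call with a gripper value outside its range is refused whole. "grip" is the gripper command: -1 is shut, 1 is fully open, values between are in proportion, set as the call begins (left out, the last holds). The fingers move at their own pace and stop on an object; the grip force is fixed at half the most. Time passes only in rows, so rows that repeat a pose let the fingers close. It gives the time, the measured TCP pose, the force and the opening at its end, in the units of the state.
- sense(): the state, without advancing time (a new reading comes with each control period).
- snapshot(name): name is "scene" or "top"; returns a dict with "frame" (480x640x3 uint8, red, green, blue), "depth" (480x640 float32, mm along the optical axis (not along the pixel's ray), 0 where there is no reading), "vfov" (degrees; the focal length in pixels is half the picture's height over the tangent of half this angle, whatever the lens; pixels are square), "cx", "cy" (the principal point, pixels), "R" (3x3) and "t" (3): a world point X has camera coordinates R X + t. Camera axes: x right, y down, z forward; pixel columns grow to the right and rows downward; lengths in mm; the calibration is good to about 2 mm. A picture is of the moment at which its call begins.
- sign_off(): hands the job in, once; it reports no verdict.
The state is a dict: "clock": time; "joint_positions": joint angles; "dq": joint speeds; "effort": joint torques, N m; "ee_pos": TCP position; "orientation": TCP orientation; "contact_force": force on the tool from outside, world axes, zero at the start; "wrist_torque": the same for the moment, N m; "finger_gap": finger opening in mm.
Only numpy, scipy, OpenCV 4.12 (cv2) and the standard library are available. Lean on these libraries where they do the work, as an engineer would, in place of code of your own. Each camera call takes 0.05 s, during which the arm holds its last target. There are 200 camera calls.

TASK

Each blue stock bin takes two dropper bottles, and the hinged white tag straight behind a bin reports it: tipped back with its ring side up when the bin is full, tipped forward towards the bin (ring side underneath, bar side up) when a bottle is missing. Some tags are out of date: push those over with the fingertips until every tag rests the right way, so that only the full bins show the ring. Nothing is to be grasped, lifted or forced, and the bottles and the other things on the bench stay where they are.

Things in the scene. Friction and masses are not known exactly. Their poses are not given: they have to be found in the camera images.
- tag_board: the upright grey board, 312 mm long, 8 mm thick and 115 mm high, standing on two feet behind the bins. Origin at the middle of its underside on the bench; own x points square to the board away from the bins (to the back), own y along the board to the left, own z up. The row of bins stands on its -x side. The board and its clips cannot be moved.
- bin_a_floor (a point): centre of the inner floor (4 mm above the bench) of a blue stock bin, 100 mm deep (along the board's x), 56 mm wide, 44 mm high, lower at the front. Four alike, fixed side by side, 72 mm apart, 31 mm before the board; a full bin holds two bottles, about 23 mm before and behind this point. Its tag is the one straight behind it, hinged 85 mm behind this point
- bin_b_floor (a point): centre of the inner floor (4 mm above the bench) of a blue stock bin, 100 mm deep (along the board's x), 56 mm wide, 44 mm high, lower at the front. Four alike, fixed side by side, 72 mm apart, 31 mm before the board; a full bin holds two bottles, about 23 mm before and behind this point. Its tag is the one straight behind it, hinged 85 mm behind this point
- bin_c_floor (a point): centre of the inner floor (4 mm above the bench) of a blue stock bin, 100 mm deep (along the board's x), 56 mm wide, 44 mm high, lower at the front. Four alike, fixed side by side, 72 mm apart, 31 mm before the board; a full bin holds two bottles, about 23 mm before and behind this point. Its tag is the one straight behind it, hinged 85 mm behind this point
- bin_d_floor (a point): centre of the inner floor (4 mm above the bench) of a blue stock bin, 100 mm deep (along the board's x), 56 mm wide, 44 mm high, lower at the front. Four alike, fixed side by side, 72 mm apart, 31 mm before the board; a full bin holds two bottles, about 23 mm before and behind this point. Its tag is the one straight behind it, hinged 85 mm behind this point
- bottle_1_centre (a point): centre, half-way up, of a loose black dropper bottle with yellow cap, 40 mm across and 84 mm high, standing in one of the bins (its top is 88 mm above the bench)
- bottle_2_centre (a point): centre, half-way up, of a loose black dropper bottle with yellow cap, 40 mm across and 84 mm high, standing in one of the bins (its top is 88 mm above the bench)
- bottle_3_centre (a point): centre, half-way up, of a loose black dropper bottle with yellow cap, 40 mm across and 84 mm high, standing in one of the bins (its top is 88 mm above the bench)
- bottle_4_centre (a point): centre, half-way up, of a loose black dropper bottle with yellow cap, 40 mm across and 84 mm high, standing in one of the bins (its top is 88 mm above the bench)
- bottle_5_centre (a point): centre, half-way up, of a loose black dropper bottle with yellow cap, 40 mm across and 84 mm high, standing in one of the bins (its top is 88 mm above the bench)
- tag_1 (a joint): hinge of a flip tag, rad: 0 = tipped forward towards the bins, 45 degrees from upright, ring side underneath; 0.785 = upright; 1.571 = tipped back away from the bins, 45 degrees from upright, ring side up, facing the robot. Only gravity moves it: pushed 0.15 rad or more past upright it drops by itself onto the other rest. 30 to 55 g, nearly free hinge, under 0.5 N at the free edge
- clip_1: black clip fixed on the board's top edge, carrying tag 1. Origin on the top edge (115 mm up), axes as the board's; hinge axis along y, 12 mm above it. V-shaped rests reach 26 mm above and 18 mm before and behind it. Tag: white plate 46 mm wide, 3 mm thick, 51 mm from axis to free edge (5 mm bead, at rest 35 mm above and 35 mm before or behind the axis), ring on one face, bar on the other; tags 72 mm apart
- tag_2 (a joint): hinge of a flip tag, rad: 0 = tipped forward towards the bins, 45 degrees from upright, ring side underneath; 0.785 = upright; 1.571 = tipped back away from the bins, 45 degrees from upright, ring side up, facing the robot. Only gravity moves it: pushed 0.15 rad or more past upright it drops by itself onto the other rest. 30 to 55 g, nearly free hinge, under 0.5 N at the free edge
- clip_2: black clip fixed on the board's top edge, carrying tag 2. Origin on the top edge (115 mm up), axes as the board's; hinge axis along y, 12 mm above it. V-shaped rests reach 26 mm above and 18 mm before and behind it. Tag: white plate 46 mm wide, 3 mm thick, 51 mm from axis to free edge (5 mm bead, at rest 35 mm above and 35 mm before or behind the axis), ring on one face, bar on the other; tags 72 mm apart
- tag_3 (a joint): hinge of a flip tag, rad: 0 = tipped forward towards the bins, 45 degrees from upright, ring side underneath; 0.785 = upright; 1.571 = tipped back away from the bins, 45 degrees from upright, ring side up, facing the robot. Only gravity moves it: pushed 0.15 rad or more past upright it drops by itself onto the other rest. 30 to 55 g, nearly free hinge, under 0.5 N at the free edge
- clip_3: black clip fixed on the board's top edge, carrying tag 3. Origin on the top edge (115 mm up), axes as the board's; hinge axis along y, 12 mm above it. V-shaped rests reach 26 mm above and 18 mm before and behind it. Tag: white plate 46 mm wide, 3 mm thick, 51 mm from axis to free edge (5 mm bead, at rest 35 mm above and 35 mm before or behind the axis), ring on one face, bar on the other; tags 72 mm apart
- tag_4 (a joint): hinge of a flip tag, rad: 0 = tipped forward towards the bins, 45 degrees from upright, ring side underneath; 0.785 = upright; 1.571 = tipped back away from the bins, 45 degrees from upright, ring side up, facing the robot. Only gravity moves it: pushed 0.15 rad or more past upright it drops by itself onto the other rest. 30 to 55 g, nearly free hinge, under 0.5 N at the free edge
- clip_4: black clip fixed on the board's top edge, carrying tag 4. Origin on the top edge (115 mm up), axes as the board's; hinge axis along y, 12 mm above it. V-shaped rests reach 26 mm above and 18 mm before and behind it. Tag: white plate 46 mm wide, 3 mm thick, 51 mm from axis to free edge (5 mm bead, at rest 35 mm above and 35 mm before or behind the axis), ring on one face, bar on the other; tags 72 mm apart
- reagent_centre (a point): centre, half-way up, of a loose clear reagent bottle with blue cap, 47 mm across, 88 mm high, beyond the left end of the board; a bystander
- tape_roll_centre (a point): centre of a loose roll of label tape lying flat, 100 mm across, 25 mm high, beyond the right end of the board; a bystander
- timer_centre (a point): centre of a loose lab timer lying flat, 66 x 66 x 18 mm, left of the bins; a bystander

How it is judged:
By the outcome, as a careful person would: the job done as asked, in the order asked, and still so for the second after the job is handed in, with the robot touching nothing.
It also fails if it takes over 51 s, if anything falls off the work surface, if the arm or the gripper's body presses on something with over 40 N, if the wrist force passes 120 N, or if a joint passes its speed limit or range.

## Working session

There is one attempt and no reset: what is moved stays moved. The work goes in short steps, Python scripts to look and compute and a tool call to move; the robot and the scene stay as the last step left them, time stands still between calls to the robot, and variables do not carry over. Pictures are saved under pics/ and viewed, about 8 in all and at most 12, crops included, and the job is handed in when it is done.

Besides the shell and the picture viewer there is one more tool, called after ">>>" as name(argument=value, ...) on one line, values as JSON. drive_tool: Moves the arm, as the interface text tells. Its arguments: {"type":"object","properties":{"series":{"type":"array","items":{"type":"object","properties":{"xyz":{"type":"array","items":{"type":"number"}},"rot":{"type":"array","items":{"type":"number"}}}}},"grip":{"type":"number"}},"required":["series"]}

```bash
mkdir -p pics
cat > h.py <<'E'
from cell import *
import numpy as np, cv2
def shot(n,f):
    s=snapshot(n); cv2.imwrite(f'pics/{f}.png',s['frame'][:,:,::-1]); np.savez(f'pics/{f}.npz',**s); return s
def cloud(s):
    f=240/np.tan(np.radians(s['vfov'])/2); v,u=np.mgrid[:480,:640]; d=s['depth']
    P=np.stack([(u-s['cx'])/f*d,(v-s['cy'])/f*d,d],-1)
    return (P-s['t'])@s['R']
E
python3 - <<'E'
from h import *
for n in('scene','top'):
    s=shot(n,n+'0'); print(n,s['vfov'],s['cx'],s['cy'],-s['R'].T@s['t'],s['R'][2],(s['depth']>0).mean())
print(sense())
E
```

```text
scene 45.35500037307396 324.4720233277757 236.11034245527767 [ 138.25094023 -758.16261874  826.56104077] [ 0.31059437  0.69764699 -0.64561585] 0.9960319010416666
top 55.252019646343854 327.6961417482256 236.91993876243433 [ 368.00484415   30.56295675 1128.32439541] [ 0.14291632  0.01440828 -0.98962989] 0.9960677083333334
{'clock': 0.1, 'joint_positions': array([ 92.31605909,  28.74903115, -24.45672023,  88.88465449,
        12.65181374,  65.22097633, -12.04968611]), 'dq': array([-0.02183802, -0.10085208,  0.01879978, -0.14209234,  0.01617145,
       -0.06427723,  0.06422761]), 'effort': array([-1.05086487e-02, -5.67873788e+01, -5.83826557e+00, -2.79916817e+01,
       -6.89792074e-02,  2.41221674e-02,  6.11037467e-05]), 'ee_pos': array([ 143.442729  , -633.27109716,  194.68539921]), 'orientation': array([-1.79996142e+02,  1.00863910e-01, -7.72310675e+01]), 'contact_force': array([ 0.15977013,  0.66694837, -0.59664276]), 'wrist_torque': array([-0.04557775, -0.02812969, -0.015157  ]), 'finger_gap': 91.84330276165366}
```

View pics/scene0.png

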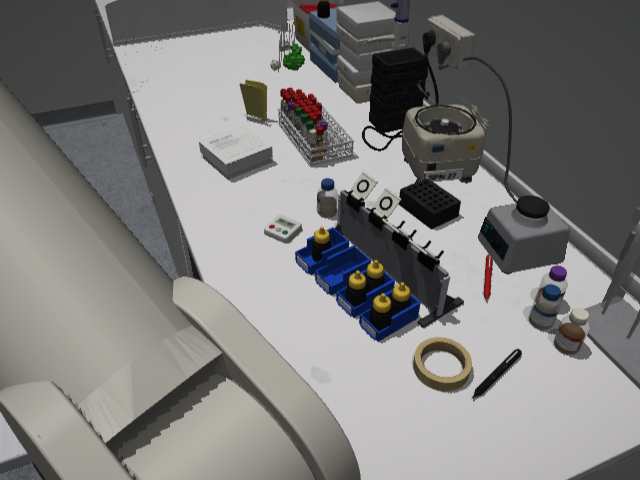

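View pics/top0.png

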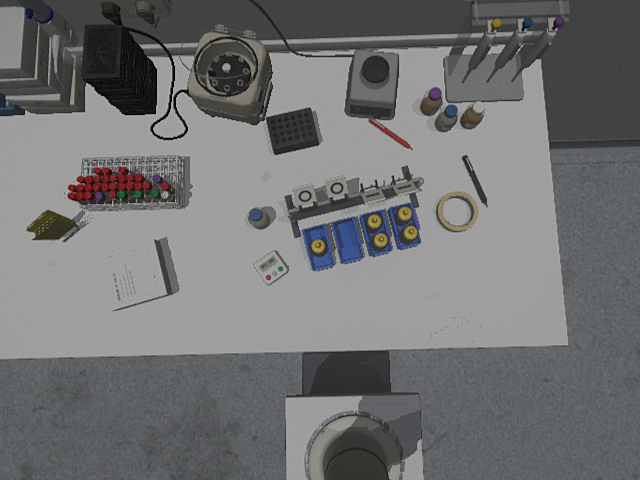

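The scene view shows rings on the two left tags (about (362,186) and (386,204)), and the two right tags seen nearly edge-on. From left to right, the bins hold 1, 0, 2 and 2 bottles. I'll zoom in and measure.

Run:
```python
from h import *
s=dict(np.load('pics/top0.npz')); P=cloud(s); im=s['frame']
c=im[160:280,240:490][:,:,::-1]; a=cv2.resize(c,None,fx=3.0,fy=3.0,interpolation=cv2.INTER_CUBIC)
cv2.imwrite('pics/crop1.png',a)
hsv=cv2.cvtColor(im,cv2.COLOR_RGB2HSV)
roi=np.zeros((480,640),bool); roi[170:280,280:430]=1
blue=roi&(hsv[...,0]>105)&(hsv[...,0]<130)&(hsv[...,1]>150)&(hsv[...,2]>60)
n,l,st,ce=cv2.connectedComponentsWithStats(blue.astype(np.uint8))
for i in range(1,n):
    if st[i,4]>100:
        q=P[l==i]; print('blue',st[i],q[:,2].min().round(),q[:,2].max().round()); r=cv2.minAreaRect(q[q[:,2]<60][:,:2].astype(np.float32)); print(r)
yel=roi&(hsv[...,0]>18)&(hsv[...,0]<32)&(hsv[...,1]>130)&(hsv[...,2]>150)
n,l,st,ce=cv2.connectedComponentsWithStats(yel.astype(np.uint8))
for i in range(1,n):
    if st[i,4]>20: q=P[l==i]; q=q[q[:,2]>80]; print('cap',ce[i].round(1),q.mean(0).round(1) if len(q) else None)
# board top region: points z>100
m=roi&(P[...,2]>104)&(P[...,2]<250)
q=P[m]; print(len(q)); r=cv2.minAreaRect(q[:,:2].astype(np.float32)); print('high',r)
m2=roi&(abs(P[...,2]-115)<4); q=P[m2]; print(cv2.fitLine(q[:,:2].astype(np.float32),cv2.DIST_HUBER,0,.01,.01).ravel(),len(q))
m3=roi&(P[...,2]>140)
n,l,st,ce=cv2.connectedComponentsWithStats(m3.astype(np.uint8))
for i in range(1,n):
    if st[i,4]>8: q=P[l==i]; print('tag',st[i],q.mean(0).round(),q.min(0).round(),q.max(0).round())
```

```text
blue [338 223  23  36 370] -2.0 1128.0
((518.993408203125, -2.9946517944335938), (92.47045135498047, 41.62363052368164), 7.915825366973877)
cap [404.5 213.4] [ 532.6 -101.9  295.8]
cap [373.7 221.4] None
cap [410.1 232.6] None
cap [380.3 240.3] None
cap [317.4 246.1] None
2049
high ((609.8331909179688, -16.106643676757812), (67.15560913085938, 314.0143127441406), 4.877837181091309)
[ 2.2498566e-01 -9.7436208e-01  6.0694604e+02 -5.3146429e+00] 266
tag [324 175  24  19 303] [624.  24. 156.] [368.  -0. 140.] [ 642.   50. 1128.]
tag [292 183  24  19 308] [608.  94. 159.] [368.  31. 140.] [ 626.  119. 1128.]
tag [393 182  25  14 209] [ 609. -125.  159.] [ 368. -150.  140.] [ 628.   31. 1128.]
tag [361 190  25  14 204] [593. -55. 159.] [368. -80. 140.] [ 612.   31. 1128.]
```

View pics/crop1.png

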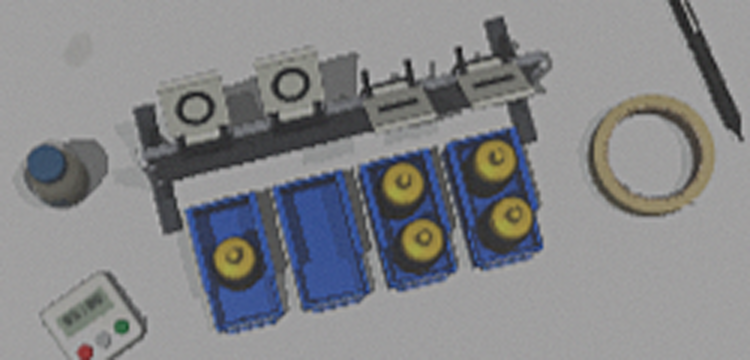

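In the crop, tags 1 and 2 (left, at bins with 1 and 0 bottles) show rings. Tags 3 and 4 (right, both bins full) show bars. So all four tags are wrong. Next I'll get the board axes and tag centres with invalid depth removed.

Run:
```python
from h import *
s=dict(np.load('pics/top0.npz')); P=cloud(s); d=s['depth']
roi=np.zeros((480,640),bool); roi[170:280,280:430]=1; roi&=d>0
m3=roi&(P[...,2]>140)&(P[...,2]<180)
n,l,st,ce=cv2.connectedComponentsWithStats(m3.astype(np.uint8))
C=[]
for i in range(1,n):
    if st[i,4]>50: q=P[l==i]; C.append(np.r_[q.mean(0),q[:,2].min(),q[:,2].max()]); 
C=np.array(sorted(C,key=lambda c:-c[1])); print(C.round(1))
y=(C[0,:2]-C[1,:2]+C[2,:2]-C[3,:2]); print('pitch',np.linalg.norm(y)/2); y/=np.linalg.norm(y); x=np.array([y[1],-y[0]])
print('yaw',np.degrees(np.arctan2(x[1],x[0])))
bx=C[:,:2]@x; by=C[:,:2]@y; print('bx',bx,'by',by)
hz=127; off=C[:,2]-hz; print('hinge bx',bx-np.array([1,1,-1,-1])*off)
m2=roi&(abs(P[...,2]-113)<5); q=P[m2][:,:2]@x; print('board top bx',np.percentile(q,[5,50,95]))
t=sense()['ee_pos']; print('tcp board',t[:2]@x,t[:2]@y)
# verify floor & second view
s=dict(np.load('pics/scene0.npz')); Q=cloud(s); R=np.zeros((480,640),bool); R[165:300,335:455]=1; R&=s['depth']>0
a=R&(Q[...,2]>140)&(Q[...,2]<180); n,l,st,ce=cv2.connectedComponentsWithStats(a.astype(np.uint8))
for i in range(1,n):
    if st[i,4]>30: q=Q[l==i]; print('scene',st[i,4],(q[:,:2]@x).mean(),(q[:,:2]@y).mean(),q[:,2].mean())
m=(P[...,2]>130)&(d>0)&(np.abs(P[...,0]-650)<120)&(abs(P[...,1])<250)&(P[...,0]>660); print('behind high',m.sum(), P[m].max(0) if m.any() else '')
```

```text
[[ 609.3   94.5  152.8  140.   169.2]
 [ 624.8   24.3  153.   140.   168.3]
 [ 593.6  -55.7  154.4  140.3  167.4]
 [ 609.9 -125.9  154.   140.2  166.6]]
pitch 71.96222747993484
yaw 12.740598695236244
bx [615.16334888 614.80242934 566.725398   567.08631755] by [ -42.23312717 -114.10808211 -185.23764517 -257.28714519]
hinge bx [589.40795159 588.8257107  594.09406936 594.07805878]
board top bx [583.33908921 590.52792668 595.50096653]
tcp board 0.2509991265472138 -649.3135113382214
scene 305 612.3046151255827 -43.75609836576781 151.79837952380763
scene 330 612.5380312964971 -115.68232380795523 152.03062218116077
scene 90 558.2197615100862 -191.5838110547743 157.50598202128626
scene 95 557.037045726328 -262.44334495548674 158.73517700727754
behind high 0
```

Measurements agree: tag pitch is 72.0 mm (given 72), board yaw is 12.7° and the tool is already aligned (tool x = −board y, tool y = −board x). The hinge line is at board x ≈ 591, and the tags are at board y ≈ −42, −114, −185 and −257. I'll shut the gripper and head to just in front of tag 4.

>>> drive_tool(series=[{"xyz":[-0.03,-0.04,0],"rot":[0,0,0]},{"xyz":[-0.06,-0.08,0],"rot":[0,0,0]},{"xyz":[-0.09,-0.12,0],"rot":[0,0,0]},{"xyz":[-0.12,-0.16,0],"rot":[0,0,0]},{"xyz":[-0.15,-0.2,0],"rot":[0,0,0]},{"xyz":[-0.18,-0.24,0],"rot":[0,0,0]},{"xyz":[-0.2,-0.26,0],"rot":[0,0,0]},{"xyz":[-0.2,-0.26,0],"rot":[0,0,0]},{"xyz":[-0.2,-0.26,0],"rot":[0,0,0]}], grip=-1)

```text
clock: 0.85
ee_pos: [358.9, -373.4, 196.0]
orientation: [-179.8, 0.1, -76.6]
contact_force: [-0.4, -0.5, -0.3]
finger_gap: 36.5
```

```bash
cat >> h.py <<'E'
X=np.array([np.cos(np.radians(12.74)),np.sin(np.radians(12.74))]); Y=np.array([-X[1],X[0]])
def where():
    s=sense(); p=s['ee_pos']; print('t',s['clock'],'bx,by,z',(p[:2]@X).round(1),(p[:2]@Y).round(1),p[2].round(1),s['orientation'].round(2),'F',s['contact_force'].round(1),s['finger_gap'],s['joint_positions'].round())
E
python3 -c "from h import *; where()"
```

```text
t 0.85 bx,by,z 267.7 -443.4 196.0 [-1.7982e+02  1.3000e-01 -7.6560e+01] F [-0.4 -0.5 -0.3] 36.48608715061861 [ 72.  16. -33. 107.  10.  59. -42.]
```

>>> drive_tool(series=[{"xyz":[-0.03,-0.035,0],"rot":[0,0,0]},{"xyz":[-0.055,-0.065,0],"rot":[0,0,0]},{"xyz":[-0.08,-0.1,0],"rot":[0,0,0]},{"xyz":[-0.105,-0.135,0],"rot":[0,0,0]},{"xyz":[-0.13,-0.17,0],"rot":[0,0,0]},{"xyz":[-0.155,-0.205,0],"rot":[0,0,0]},{"xyz":[-0.175,-0.235,0],"rot":[0,0,0]},{"xyz":[-0.19,-0.255,0],"rot":[0,0,0]},{"xyz":[-0.192,-0.26,0],"rot":[0,0,0]},{"xyz":[-0.192,-0.26,0],"rot":[0,0,0]}])

```text
clock: 1.68
ee_pos: [565.3, -134.0, 195.3]
orientation: [-180.0, 0.1, -77.0]
contact_force: [-0.0, 0.2, 0.1]
finger_gap: 0.6
```

>>> drive_tool(series=[{"xyz":[0,0,0],"rot":[0,0,0]},{"xyz":[0,0,0],"rot":[0,0,0]}])

```text
clock: 1.85
ee_pos: [562.9, -138.9, 195.1]
orientation: [179.9, -0.0, -77.4]
contact_force: [0.1, -0.2, 0.5]
finger_gap: 0.4
```

```bash
python3 -c "
from h import *; where()
s=shot('scene','s1'); cv2.imwrite('pics/s1c.png',cv2.resize(s['frame'][130:350,280:500][:,:,::-1],None,fx=2.7,fy=2.7,interpolation=cv2.INTER_CUBIC))"
```

```text
t 1.85 bx,by,z 518.4 -259.6 195.1 [ 1.799e+02 -3.000e-02 -7.738e+01] F [ 0.1 -0.2  0.5] 0.38698258317278283 [ 41.  24. -39.  99.  17.  63. -80.]
```

View pics/s1c.png

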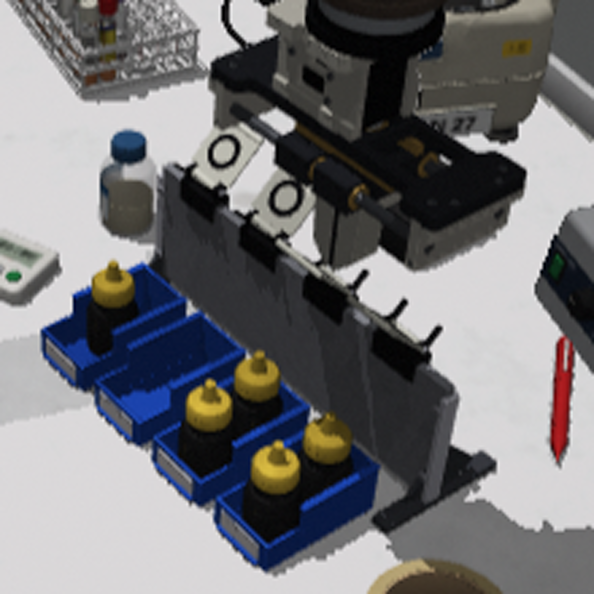

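The fingers' lower end appears at crop (345,265), i.e. pixel (408,228), which looks further left than I expected. I'll project the TCP to check before going down.

```bash
python3 -c "
from h import *
s=dict(np.load('pics/s1.npz')); f=240/np.tan(np.radians(s['vfov'])/2)
pr=lambda p:(lambda c:(c[:2]/c[2]*f+[s['cx'],s['cy']]).round())(s['R']@np.array(p)+s['t'])
print(pr([563,-139,195]))
for by in(-42,-257):
  for bx,z in((556,162),(626,162),(591,127)): print(by,bx,z,pr(np.r_[X*bx+Y*by,z]))
P=cloud(s); print(P[215:230:5,400:412:4].round())
"
```

```text
[405. 241.]
-42 556 162 [343. 188.]
-42 626 162 [370. 176.]
-42 591 127 [356. 196.]
-257 556 162 [418. 246.]
-257 626 162 [446. 231.]
-257 591 127 [430. 253.]
[[[ 551. -134.  250.]
  [ 553. -141.  254.]
  [ 554. -151.  261.]]

 [[ 551. -135.  240.]
  [ 551. -146.  248.]
  [ 554. -154.  253.]]

 [[ 550. -138.  233.]
  [ 553. -145.  236.]
  [ 555. -154.  243.]]]
```

```bash
python3 -c "
from h import *
s=dict(np.load('pics/s1.npz')); P=cloud(s)
for v in range(222,244,2): print(v,[tuple(P[v,u].round().astype(int)) for u in(398,402,405,408,412)])
t=shot('top','t1');cv2.imwrite('pics/t1c.png',cv2.resize(t['frame'][130:280,270:470][:,:,::-1],None,fx=4,fy=4,interpolation=cv2.INTER_CUBIC))
"
```

```text
222 [(np.int64(550), np.int64(-131), np.int64(233)), (np.int64(551), np.int64(-141), np.int64(240)), (np.int64(553), np.int64(-147), np.int64(244)), (np.int64(553), np.int64(-155), np.int64(250)), (np.int64(558), np.int64(-158), np.int64(251))]
224 [(np.int64(709), np.int64(110), np.int64(-1)), (np.int64(552), np.int64(-140), np.int64(235)), (np.int64(553), np.int64(-147), np.int64(240)), (np.int64(554), np.int64(-154), np.int64(245)), (np.int64(560), np.int64(-157), np.int64(246))]
226 [(np.int64(614), np.int64(-35), np.int64(132)), (np.int64(554), np.int64(-138), np.int64(229)), (np.int64(553), np.int64(-149), np.int64(237)), (np.int64(554), np.int64(-155), np.int64(242)), (np.int64(561), np.int64(-156), np.int64(240))]
228 [(np.int64(614), np.int64(-36), np.int64(128)), (np.int64(553), np.int64(-141), np.int64(227)), (np.int64(554), np.int64(-148), np.int64(232)), (np.int64(554), np.int64(-156), np.int64(238)), (np.int64(732), np.int64(86), np.int64(-2))]
230 [(np.int64(587), np.int64(-79), np.int64(164)), (np.int64(706), np.int64(86), np.int64(1)), (np.int64(713), np.int64(86), n
[... 831 characters left out ...]
, np.int64(-51), np.int64(117)), (np.int64(613), np.int64(-56), np.int64(119)), (np.int64(609), np.int64(-70), np.int64(131)), (np.int64(612), np.int64(-77), np.int64(136)), (np.int64(714), np.int64(56), np.int64(-2))]
240 [(np.int64(607), np.int64(-52), np.int64(112)), (np.int64(611), np.int64(-60), np.int64(118)), (np.int64(614), np.int64(-65), np.int64(121)), (np.int64(591), np.int64(-108), np.int64(162)), (np.int64(626), np.int64(-70), np.int64(121))]
242 [(np.int64(606), np.int64(-54), np.int64(109)), (np.int64(609), np.int64(-63), np.int64(115)), (np.int64(610), np.int64(-71), np.int64(121)), (np.int64(616), np.int64(-72), np.int64(120)), (np.int64(595), np.int64(-114), np.int64(161))]
```

View pics/t1c.png

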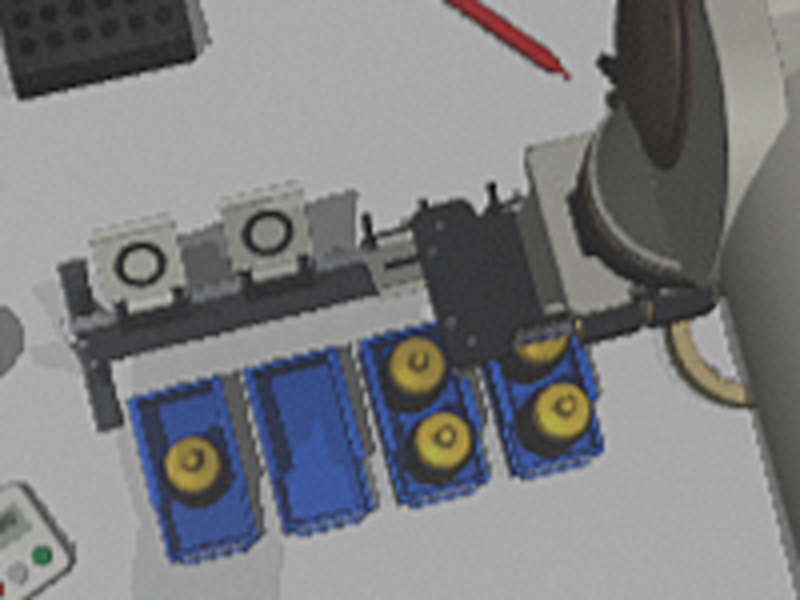

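The calibrated depth puts the fingers' lowest visible point at z ≈ 226, about 30 mm above the reported TCP (195), at the right x and y. I'll check whether shutting the gripper retracts the tips by opening it here, where it is well clear.

>>> drive_tool(series=[{"xyz":[0,0,0],"rot":[0,0,0]},{"xyz":[0,0,0],"rot":[0,0,0]},{"xyz":[0,0,0],"rot":[0,0,0]},{"xyz":[0,0,0],"rot":[0,0,0]},{"xyz":[0,0,0],"rot":[0,0,0]},{"xyz":[0,0,0],"rot":[0,0,0]},{"xyz":[0,0,0],"rot":[0,0,0]},{"xyz":[0,0,0],"rot":[0,0,0]},{"xyz":[0,0,0],"rot":[0,0,0]},{"xyz":[0,0,0],"rot":[0,0,0]}], grip=1)

```text
clock: 2.78
ee_pos: [564.2, -136.6, 195.6]
orientation: [180.0, 0.0, -77.2]
contact_force: [-0.0, -0.2, 0.4]
finger_gap: 62.6
```

```bash
python3 -c "
from h import *; where(); print(globals().get('grasp_offset'))
s=shot('scene','s2'); P=cloud(s)
# gripper points near tcp plane: vertical extent by board-y
p=sense()['ee_pos']; bx=P[...,:2]@X; by=P[...,:2]@Y
for n in('s1','s2'):
  S=dict(np.load(f'pics/{n}.npz')); P=cloud(S); bx=P[...,:2]@X; by=P[...,:2]@Y
  m=(abs(bx-519)<40)&(P[...,2]>175)&(P[...,2]<420)&(S['depth']>0)
  for a in range(-360,-160,10):
    k=m&(by>=a)&(by<a+10)
    if k.sum()>3: print(n,a,np.percentile(P[...,2][k],[2,50]).round(),k.sum())
cv2.imwrite('pics/s2c.png',cv2.resize(s['frame'][130:280,330:530][:,:,::-1],None,fx=3.5,fy=3.5,interpolation=cv2.INTER_CUBIC))"
```

```text
t 2.7833 bx,by,z 520.2 -257.7 195.6 [180.     0.   -77.22] F [-0.  -0.2  0.4] 62.60914284862938 [ 41.  24. -39.  99.  17.  63. -80.]
18.8
s1 -360 [316. 328.] 389
s1 -350 [293. 308.] 579
s1 -340 [305. 334.] 246
s1 -330 [305. 333.] 158
s1 -320 [305. 330.] 118
s1 -310 [305. 328.] 129
s1 -300 [296. 334.] 496
s1 -290 [290. 331.] 666
s1 -280 [242. 346.] 1218
s1 -270 [232. 342.] 427
s1 -260 [230. 327.] 442
s1 -250 [239. 324.] 319
s1 -240 [299. 345.] 298
s1 -230 [307. 354.] 238
s1 -220 [306. 355.] 220
s1 -210 [304. 327.] 66
s1 -200 [303. 331.] 117
s1 -190 [292. 312.] 238
s1 -180 [294. 331.] 196
s1 -170 [318. 333.] 60
s2 -360 [316. 328.] 324
s2 -350 [293. 314.] 579
s2 -340 [298. 334.] 258
s2 -330 [302. 334.] 217
s2 -320 [296. 316.] 204
s2 -310 [240. 311.] 413
s2 -300 [233. 325.] 473
s2 -290 [306. 396.] 486
s2 -280 [307. 356.] 912
s2 -270 [305. 359.] 350
s2 -260 [307. 359.] 279
s2 -250 [305. 346.] 196
s2 -240 [306. 350.] 243
s2 -230 [229. 301.] 695
s2 -220 [238. 328.] 390
s2 -210 [262. 316.] 155
s2 -200 [301. 329.] 109
s2 -190 [303. 333.] 148
s2 -180 [293. 319.] 263
s2 -170 [316. 334.] 79
```

View pics/s2c.png

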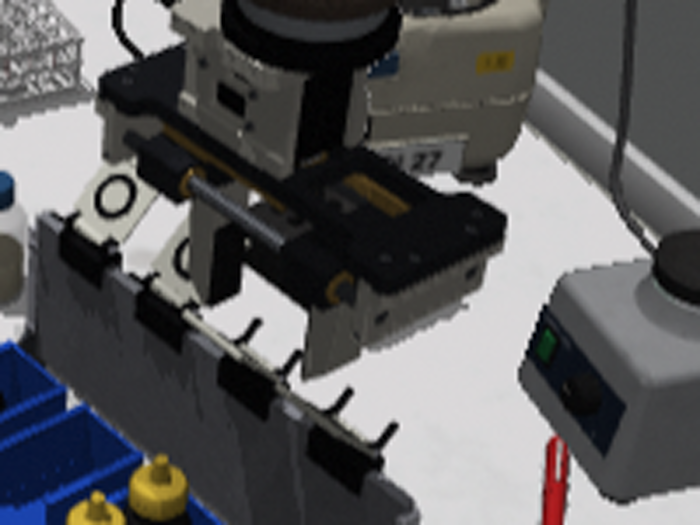

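The view shows the two open fingers ending at crop (217,303) and (305,378). Tips are at z ≈ 228 and the body's underside is at ≈ 293, so the 66 mm between them fits the spec, and the reported TCP z is really about 32 mm too low. x and y agree. I'll shut the gripper, go down in free space in front of tag 4 and measure the tip again.

>>> drive_tool(series=[{"xyz":[0,0,0.01],"rot":[0,0,0]},{"xyz":[0,0,0.02],"rot":[0,0,0]},{"xyz":[0,0,0.03],"rot":[0,0,0]},{"xyz":[0,0,0.04],"rot":[0,0,0]},{"xyz":[0,0,0.045],"rot":[0,0,0]},{"xyz":[0,0,0.045],"rot":[0,0,0]},{"xyz":[0,0,0.045],"rot":[0,0,0]},{"xyz":[0,0,0.045],"rot":[0,0,0]},{"xyz":[0,0,0.045],"rot":[0,0,0]},{"xyz":[0,0,0.045],"rot":[0,0,0]}], grip=-1)

```text
clock: 3.67
ee_pos: [564.6, -136.8, 151.2]
orientation: [-179.9, -0.0, -77.2]
contact_force: [0.8, -0.2, 0.6]
finger_gap: 9.0
```

```bash
cat >> h.py <<'E'
def tip(n):
    s=shot('scene',n); P=cloud(s); p=sense()['ee_pos']; bx=P[...,:2]@X-p[:2]@X; by=P[...,:2]@Y-p[:2]@Y
    m=(abs(bx)<14)&(abs(by)<22)&(P[...,2]>100)&(P[...,2]<420)&(s['depth']>0)
    z=np.sort(P[...,2][m]); print('tip z',z[:12].round(),'TCP z',p[2].round(1),'dbx',np.percentile(bx[m],[5,50,95]).round(),'dby',np.percentile(by[m],[5,95]).round())
E
python3 -c "from h import *; where(); tip('s3')"
```

```text
t 3.6667 bx,by,z 520.6 -257.9 151.2 [-1.7994e+02 -3.0000e-02 -7.7240e+01] F [ 0.8 -0.2  0.6] 8.973504633775292 [ 40.  27. -38. 101.  19.  58. -82.]
tip z [181. 182. 182. 182. 182. 183. 184. 184. 184. 185. 185. 185.] TCP z 151.2 dbx [-13.  -8.  12.] dby [-21.  17.]
```

The new reading confirms a +31 mm z offset (tip 182, reported 151). I'll lower another 30 mm so the real tip is at ≈151, clear of the clips at 141, then push slowly.

>>> drive_tool(series=[{"xyz":[0,0,0.01],"rot":[0,0,0]},{"xyz":[0,0,0.02],"rot":[0,0,0]},{"xyz":[0,0,0.03],"rot":[0,0,0]},{"xyz":[0,0,0.03],"rot":[0,0,0]},{"xyz":[0,0,0.03],"rot":[0,0,0]}])

```text
clock: 4.13
ee_pos: [563.1, -136.5, 119.2]
orientation: [179.9, 0.1, -77.2]
contact_force: [1.1, 0.3, 0.2]
finger_gap: 0.8
```

```bash
python3 -c "from h import *; where(); tip('s4')"
```

```text
t 4.1333 bx,by,z 519.2 -257.3 119.2 [ 1.7987e+02  8.0000e-02 -7.7220e+01] F [1.1 0.3 0.2] 0.7854769670563126 [ 39.  29. -37. 103.  21.  55. -83.]
tip z [150. 151. 151. 151. 152. 152. 153. 153. 154. 154. 154. 154.] TCP z 120.0 dbx [-13.  -8.  11.] dby [-20.  11.]
```

>>> drive_tool(series=[{"xyz":[0,-0.008,0],"rot":[0,0,0]},{"xyz":[0,-0.016,0],"rot":[0,0,0]},{"xyz":[0,-0.024,0],"rot":[0,0,0]},{"xyz":[0,-0.032,0],"rot":[0,0,0]},{"xyz":[0,-0.038,0],"rot":[0,0,0]},{"xyz":[0,-0.042,0],"rot":[0,0,0]},{"xyz":[0,-0.042,0],"rot":[0,0,0]}])

```text
clock: 4.77
ee_pos: [606.3, -126.6, 120.6]
orientation: [-179.9, 0.0, -77.2]
contact_force: [0.2, -0.8, -0.7]
finger_gap: 0.8
```

```bash
python3 -c "
from h import *; where(); s=shot('scene','s5'); cv2.imwrite('pics/s5c.png',cv2.resize(s['frame'][150:300,330:530][:,:,::-1],None,fx=3.5,fy=3.5,interpolation=cv2.INTER_CUBIC))"
```

```text
t 4.7667 bx,by,z 563.5 -257.2 120.6 [-1.7994e+02  3.0000e-02 -7.7190e+01] F [ 0.2 -0.8 -0.7] 0.8215288251468124 [ 36.  33. -36.  97.  22.  57. -85.]
```

View pics/s5c.png

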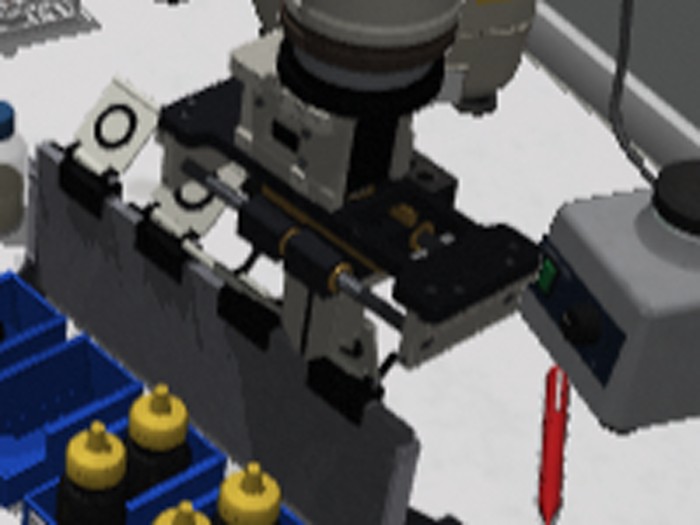

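Tag 4 is being lifted by the fingertips as planned: its ring side shows at crop (355,350), with no clip contact and about 1 N. I'll finish that push and back off.

>>> drive_tool(series=[{"xyz":[0,-0.008,0],"rot":[0,0,0]},{"xyz":[0,-0.016,0],"rot":[0,0,0]},{"xyz":[0,-0.024,0],"rot":[0,0,0]},{"xyz":[0,-0.03,0],"rot":[0,0,0]},{"xyz":[0,-0.03,0],"rot":[0,0,0]},{"xyz":[0,-0.03,0],"rot":[0,0,0]},{"xyz":[0,-0.01,0],"rot":[0,0,0]},{"xyz":[0,0.015,0],"rot":[0,0,0]},{"xyz":[0,0.04,0],"rot":[0,0,0]},{"xyz":[0,0.04,0],"rot":[0,0,0]}])

```text
clock: 5.65
ee_pos: [560.5, -138.4, 119.6]
orientation: [179.6, -0.0, -77.4]
contact_force: [-1.2, 0.5, -1.4]
finger_gap: 0.2
```

>>> drive_tool(series=[{"xyz":[-0.03,0,0],"rot":[0,0,0]},{"xyz":[-0.06,0,0],"rot":[0,0,0]},{"xyz":[-0.072,0,0],"rot":[0,0,0]},{"xyz":[-0.072,0,0],"rot":[0,0,0]},{"xyz":[-0.072,0,0],"rot":[0,0,0]}])

```text
clock: 6.07
ee_pos: [550.5, -65.7, 120.9]
orientation: [-180.0, -0.0, -77.1]
contact_force: [-0.1, -0.1, -0.4]
finger_gap: 0.6
```

```bash
cat >> h.py <<'E'
def tags(n):
    s=shot('top',n); P=cloud(s); bx=P[...,:2]@X; by=P[...,:2]@Y
    for i,b in enumerate((-42,-114,-185.5,-257)):
        m=(abs(by-b)<21)&(abs(bx-591)<50)&(P[...,2]>143)&(P[...,2]<172)&(s['depth']>0)
        print('tag',i+1,m.sum(),np.percentile(bx[m]-591,[10,50,90]).round() if m.sum() else '')
E
python3 -c "from h import *; where(); tags('t6')"
```

```text
t 6.0667 bx,by,z 522.4 -185.5 120.9 [-1.7998e+02 -4.0000e-02 -7.7120e+01] F [-0.1 -0.1 -0.4] 0.5514809992325344 [ 34.  27. -38. 106.  20.  54. -90.]
tag 1 249 [16. 26. 34.]
tag 2 251 [16. 25. 34.]
tag 3 0 
tag 4 0
```

Tags 3 and 4 are hidden under the arm from above. The tool is in place for tag 3, so I'll push it the same way and then rise.

>>> drive_tool(series=[{"xyz":[0,-0.01,0],"rot":[0,0,0]},{"xyz":[0,-0.02,0],"rot":[0,0,0]},{"xyz":[0,-0.028,0],"rot":[0,0,0]},{"xyz":[0,-0.036,0],"rot":[0,0,0]},{"xyz":[0,-0.044,0],"rot":[0,0,0]},{"xyz":[0,-0.052,0],"rot":[0,0,0]},{"xyz":[0,-0.06,0],"rot":[0,0,0]},{"xyz":[0,-0.067,0],"rot":[0,0,0]},{"xyz":[0,-0.072,0],"rot":[0,0,0]},{"xyz":[0,-0.072,0],"rot":[0,0,0]}])

```text
clock: 6.95
ee_pos: [621.6, -49.5, 120.7]
orientation: [-179.9, 0.0, -77.2]
contact_force: [-0.0, 0.7, 0.7]
finger_gap: 0.7
```

>>> drive_tool(series=[{"xyz":[0,0,0],"rot":[0,0,0]},{"xyz":[0,0.02,0],"rot":[0,0,0]},{"xyz":[0,0.045,0],"rot":[0,0,0]},{"xyz":[0,0.07,0],"rot":[0,0,0]},{"xyz":[0,0.07,-0.03],"rot":[0,0,0]},{"xyz":[0,0.07,-0.06],"rot":[0,0,0]},{"xyz":[0,0.07,-0.07],"rot":[0,0,0]},{"xyz":[0,0.07,-0.07],"rot":[0,0,0]}])

```text
clock: 7.62
ee_pos: [554.2, -65.9, 194.0]
orientation: [-179.7, -0.2, -77.3]
contact_force: [0.4, -0.3, 0.3]
finger_gap: 0.3
```

```bash
python3 -c "
from h import *; where(); s=shot('scene','s7'); P=cloud(s); bx=P[...,:2]@X; by=P[...,:2]@Y
for i,b in enumerate((-42,-114,-185.5,-257)):
    m=(abs(by-b)<21)&(abs(bx-591)<50)&(P[...,2]>143)&(P[...,2]<172)&(s['depth']>0)
    print('tag',i+1,m.sum(),np.percentile(bx[m]-591,[10,50,90]).round() if m.sum() else '')
"
```

```text
t 7.6167 bx,by,z 526.0 -186.5 194.0 [-179.69   -0.18  -77.26] F [ 0.4 -0.3  0.3] 0.3093310247607033 [ 36.  22. -41. 102.  16.  61. -87.]
tag 1 163 [14. 20. 27.]
tag 2 104 [14. 23. 31.]
tag 3 294 [13. 23. 31.]
tag 4 330 [14. 22. 31.]
```

All four tags now rest back, and tags 3 and 4 are done. Next I cross high over the board, with the real tip at ≈221, to behind tag 2. The earlier check found nothing higher than 130 mm back there.

>>> drive_tool(series=[{"xyz":[-0.018,-0.035,0],"rot":[0,0,0]},{"xyz":[-0.036,-0.07,0],"rot":[0,0,0]},{"xyz":[-0.054,-0.105,0],"rot":[0,0,0]},{"xyz":[-0.07,-0.13,0],"rot":[0,0,0]},{"xyz":[-0.072,-0.14,0],"rot":[0,0,0]},{"xyz":[-0.072,-0.14,0],"rot":[0,0,0]},{"xyz":[-0.072,-0.14,0],"rot":[0,0,0]}])

```text
clock: 8.25
ee_pos: [671.6, 35.8, 188.2]
orientation: [179.8, 0.0, -77.2]
contact_force: [0.2, -0.3, 0.4]
finger_gap: 0.3
```

>>> drive_tool(series=[{"xyz":[0,0,0.02],"rot":[0,0,0]},{"xyz":[0,0,0.04],"rot":[0,0,0]},{"xyz":[0,0,0.06],"rot":[0,0,0]},{"xyz":[0,0,0.07],"rot":[0,0,0]},{"xyz":[0,0,0.07],"rot":[0,0,0]},{"xyz":[0,0,0.07],"rot":[0,0,0]}])

```text
clock: 8.75
ee_pos: [672.0, 34.4, 120.2]
orientation: [179.9, -0.0, -77.3]
contact_force: [0.1, 0.4, -0.2]
finger_gap: 0.3
```

```bash
python3 -c "from h import *; where(); tip('s8')
s=shot('top','t8');cv2.imwrite('pics/t8c.png',cv2.resize(s['frame'][100:280,250:470][:,:,::-1],None,fx=3,fy=3,interpolation=cv2.INTER_CUBIC))"
```

```text
t 8.75 bx,by,z 663.0 -114.7 120.2 [ 1.7991e+02 -1.0000e-02 -7.7300e+01] F [ 0.1  0.4 -0.2] 0.31401131783942926 [  20.   38.  -37.   89.   25.   62. -101.]
tip z [151. 151. 152. 152. 153. 153. 154. 154. 154. 155. 156. 156.] TCP z 121.4 dbx [-14.  -8.  11.] dby [-20.  11.]
```

View pics/t8c.png

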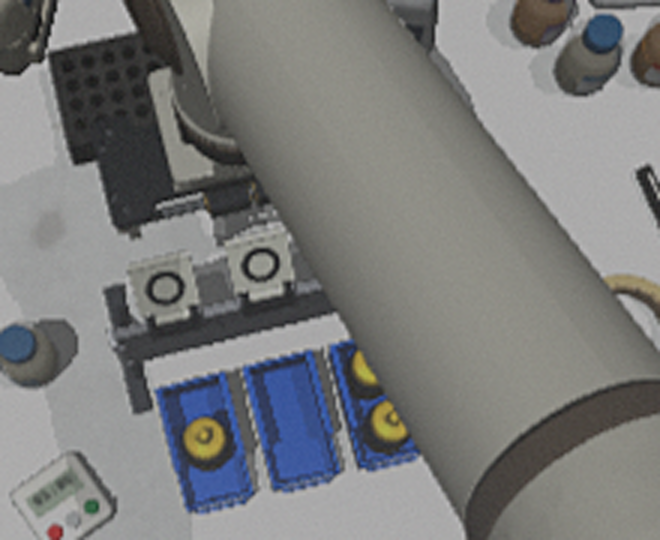

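The fingers stand behind tag 2 (ring at crop (262,265)), with the real tip at ≈151. I'll pull tag 2 over slowly, return behind the row, and do tag 1 the same way.

>>> drive_tool(series=[{"xyz":[0,0.01,0],"rot":[0,0,0]},{"xyz":[0,0.02,0],"rot":[0,0,0]},{"xyz":[0,0.028,0],"rot":[0,0,0]},{"xyz":[0,0.036,0],"rot":[0,0,0]},{"xyz":[0,0.044,0],"rot":[0,0,0]},{"xyz":[0,0.052,0],"rot":[0,0,0]},{"xyz":[0,0.06,0],"rot":[0,0,0]},{"xyz":[0,0.068,0],"rot":[0,0,0]},{"xyz":[0,0.074,0],"rot":[0,0,0]},{"xyz":[0,0.074,0],"rot":[0,0,0]}])

```text
clock: 9.68
ee_pos: [599.1, 18.6, 120.5]
orientation: [179.9, -0.0, -77.2]
contact_force: [-1.0, 0.2, -0.7]
finger_gap: 0.3
```

>>> drive_tool(series=[{"xyz":[0,0,0],"rot":[0,0,0]},{"xyz":[0,-0.025,0],"rot":[0,0,0]},{"xyz":[0,-0.05,0],"rot":[0,0,0]},{"xyz":[0,-0.074,0],"rot":[0,0,0]},{"xyz":[0,-0.074,0],"rot":[0,0,0]},{"xyz":[-0.03,-0.074,0],"rot":[0,0,0]},{"xyz":[-0.06,-0.074,0],"rot":[0,0,0]},{"xyz":[-0.072,-0.074,0],"rot":[0,0,0]},{"xyz":[-0.072,-0.074,0],"rot":[0,0,0]},{"xyz":[-0.072,-0.074,0],"rot":[0,0,0]}])

```text
clock: 10.52
ee_pos: [656.6, 106.6, 120.7]
orientation: [180.0, -0.0, -77.1]
contact_force: [-0.4, -0.9, 0.8]
finger_gap: 0.4
```

```bash
python3 -c "from h import *; where(); tags('t9')"
```

```text
t 10.5167 bx,by,z 663.9 -40.9 120.7 [ 1.800e+02 -2.000e-02 -7.709e+01] F [-0.4 -0.9  0.8] 0.4157629996830525 [  14.   38.  -37.   90.   25.   61. -107.]
tag 1 125 [15. 24. 34.]
tag 2 0 
tag 3 0 
tag 4 239 [16. 25. 34.]
```

Now tag 1. After it I back off, rise and withdraw along the side.

>>> drive_tool(series=[{"xyz":[0,0.01,0],"rot":[0,0,0]},{"xyz":[0,0.02,0],"rot":[0,0,0]},{"xyz":[0,0.028,0],"rot":[0,0,0]},{"xyz":[0,0.036,0],"rot":[0,0,0]},{"xyz":[0,0.044,0],"rot":[0,0,0]},{"xyz":[0,0.052,0],"rot":[0,0,0]},{"xyz":[0,0.06,0],"rot":[0,0,0]},{"xyz":[0,0.068,0],"rot":[0,0,0]},{"xyz":[0,0.074,0],"rot":[0,0,0]},{"xyz":[0,0.074,0],"rot":[0,0,0]}])

```text
clock: 11.4
ee_pos: [583.3, 89.0, 120.6]
orientation: [179.9, -0.0, -77.2]
contact_force: [0.0, 0.4, 0.3]
finger_gap: 0.5
```

>>> drive_tool(series=[{"xyz":[0,0,0],"rot":[0,0,0]},{"xyz":[0,-0.025,0],"rot":[0,0,0]},{"xyz":[0,-0.05,0],"rot":[0,0,0]},{"xyz":[0,-0.07,0],"rot":[0,0,0]},{"xyz":[0,-0.07,0],"rot":[0,0,0]},{"xyz":[0,-0.07,-0.03],"rot":[0,0,0]},{"xyz":[0,-0.07,-0.06],"rot":[0,0,0]},{"xyz":[0,-0.07,-0.09],"rot":[0,0,0]},{"xyz":[0,-0.07,-0.1],"rot":[0,0,0]},{"xyz":[0,-0.07,-0.1],"rot":[0,0,0]}])

```text
clock: 12.23
ee_pos: [655.0, 105.9, 224.2]
orientation: [-179.6, -0.0, -77.2]
contact_force: [0.8, -0.4, -0.3]
finger_gap: 0.4
```

>>> drive_tool(series=[{"xyz":[0,0.03,0],"rot":[0,0,0]},{"xyz":[0,0.06,0],"rot":[0,0,0]},{"xyz":[0,0.09,0],"rot":[0,0,0]},{"xyz":[0.02,0.12,0],"rot":[0,0,0]},{"xyz":[0.05,0.15,0],"rot":[0,0,0]},{"xyz":[0.08,0.17,0],"rot":[0,0,0]},{"xyz":[0.11,0.19,0],"rot":[0,0,0]},{"xyz":[0.14,0.21,0],"rot":[0,0,0]},{"xyz":[0.17,0.23,0],"rot":[0,0,0]},{"xyz":[0.2,0.25,0],"rot":[0,0,0]}])

```text
clock: 13.07
ee_pos: [451.1, -146.9, 219.1]
orientation: [179.9, 0.1, -77.3]
contact_force: [0.2, -0.4, 0.9]
finger_gap: 0.6
```

>>> drive_tool(series=[{"xyz":[0.03,0.02,0],"rot":[0,0,0]},{"xyz":[0.06,0.04,0],"rot":[0,0,0]},{"xyz":[0.09,0.06,0],"rot":[0,0,0]},{"xyz":[0.12,0.08,0],"rot":[0,0,0]},{"xyz":[0.15,0.1,0],"rot":[0,0,0]},{"xyz":[0.18,0.12,0],"rot":[0,0,0]},{"xyz":[0.21,0.14,0],"rot":[0,0,0]},{"xyz":[0.24,0.16,0],"rot":[0,0,0]},{"xyz":[0.24,0.16,0],"rot":[0,0,0]},{"xyz":[0.24,0.16,0],"rot":[0,0,0]}])

```text
clock: 13.9
ee_pos: [347.5, -416.3, 218.4]
orientation: [179.9, 0.2, -77.6]
contact_force: [1.3, 0.6, -0.4]
finger_gap: 0.5
```

```bash
python3 -c "from h import *; where(); tags('t10')
s=dict(np.load('pics/t10.npz'));cv2.imwrite('pics/t10c.png',cv2.resize(s['frame'][130:310,230:490][:,:,::-1],None,fx=3,fy=3,interpolation=cv2.INTER_CUBIC))"
```

```text
t 13.9 bx,by,z 247.2 -482.7 218.4 [ 1.799e+02  1.600e-01 -7.755e+01] F [ 1.3  0.6 -0.4] 0.4650316209398799 [ 70.  17. -27. 103.   8.  63. -38.]
tag 1 169 [-35. -25. -16.]
tag 2 169 [-35. -26. -16.]
tag 3 244 [16. 25. 34.]
tag 4 248 [16. 25. 34.]
```

View pics/t10c.png

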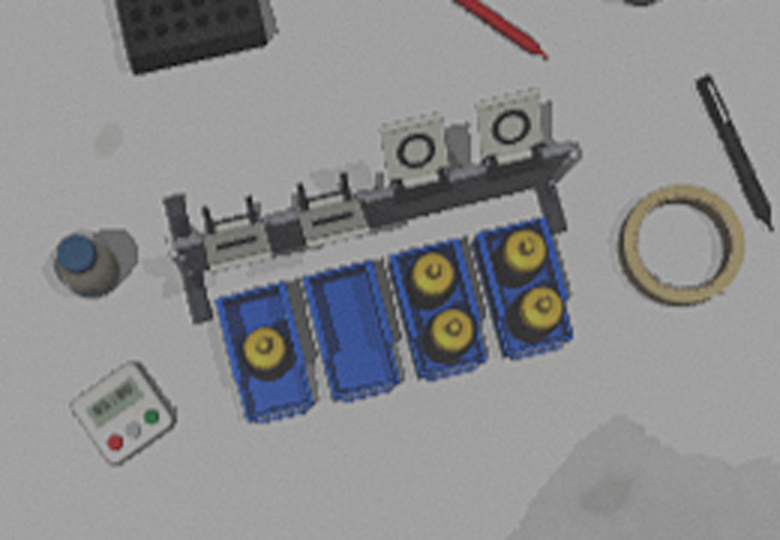

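The picture shows tags 1 and 2 forward with bars up (crop (237,243) and (332,217)), and tags 3 and 4 back with rings up ((416,150) and (512,127)). Nothing else has moved. I'm handing the job in.

```bash
python3 -c "from h import *; print(sign_off())"
```

```text
the job is handed in; nothing more can be done
None
```

All four tags were out of date, and all four now rest the right way. I pushed tags 3 and 4 (full bins) back so they show the ring. I pulled tags 1 and 2 (one bottle and empty) forward so they show the bar.

- **Tags:** in the last overhead picture and depth check, the visible tag plates centre about 25 mm before the hinge for tags 1 and 2, and about 25 mm behind it for tags 3 and 4.
- **Other things:** the bottles, timer, tape roll and reagent bottle look unmoved in that picture. I compared them by eye, without measuring.
- **Robot:** it finished at 13.9 s, well clear of everything. The force readings I saw stayed at about 2 N or less.
- **Disagreement:** the reported TCP height was about 31 mm lower than the fingertips seen by the scene camera. I trusted the camera, and the pushes confirmed it.

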